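# Index the inclined punch turret and load the free pocket

### The arm

A 6-joint arm with a two-finger parallel gripper is mounted at the origin on the work surface. World frame = base frame: x ahead of the robot, y to its left, z up, the work surface at z = 0. Lengths are in m, angles in rad, forces in N, time in s.
With the tool pointing down it reaches from about 0.4 to 0.825 m from the base axis. Payload 7 kg.
Tool frame: the origin (TCP) lies at the very end of the fingers, on their centre line; the grasp point (between the pads) lies 19 mm behind it; z points along the fingers, y is the line along which they close (so a half turn about z gives the same grasp; the last joint's range is limited). The gripper opens to 88 mm and grips with 3 to 60 N. Pads are 19 mm wide; open, the fingers measure 130 mm over their backs; the gripper's body (78 mm by 193 mm) begins 47 mm behind the grasp point.
Start: joints at [1.572, 0.359, 0.012, 0, -1.224, -0.288], TCP at [0.191, 0.647, 0.227] pointing down, gripper open.
Joint ranges: [-3.07, 3.07], [-1.43, 2.12], [-1.02, 1.25], [-3.03, 1.67], [-3.05, -0], [-3.03, 3.03]. Speed limits (rad/s): [2.39, 2.39, 3.01, 3.14, 3.14, 3.14].

### API

Orientations are given as [roll, pitch, yaw] about the fixed x, y, z axes, in that order (R = Rz(yaw) Ry(pitch) Rx(roll)).
In Python, from station import * gives the robot as it stands.
- The arm moves only by the tool servo_tool, never from a script. Its argument "moves" is a list of rows, each an object of numbers: "jaw": the opening, from 0 (shut) to 1 (fully open); "dx", "dy", "dz": the shift along the world's x, y, z in m; "roll": the turn about the world's z in degrees. A call has exactly 10 rows; each row shifts and turns the commanded pose from where the row before left it; what a row does not reach is not made up. A row lasts 1/8 s, in which the tool goes at most 62.5 mm and 10.7 degrees, less where a joint would pass 70% of its speed; a pose out of reach is approached as far as the arm can. A call with a gripper value outside its range is refused whole. The fingers move at their own pace and stop on an object; "newtons" is the grip in N (left out, the last holds). Time passes only in rows, so rows that do not move let the fingers close, or fill a call up. It gives the time, the measured TCP pose, the force, the opening and the grip force at its end, in the units of the state.
- get_state(): the state, without advancing time (a new reading comes with each control period).
- grab_frame(name): name is "scene" or "side" or "wrist"; returns (picture, depth): 400x640x3 uint8, red, green, blue; 400x640 float32, m along the optical axis (not along the pixel's ray), 0 where there is no reading.
- calibration(name): a dict with "intrinsics" (3x3 intrinsics, pixels), "R" (3x3) and "t" (3): a world point X has camera coordinates R X + t. Camera axes: x right, y down, z forward; pixel columns grow to the right and rows downward; lengths in m; the calibration is good to about 2 mm. A picture is of the moment at which its call begins: read the wrist's pose just before it. calibration takes no time and is no camera call; for the wrist camera it gives the pose at the moment of the call.
- job_done(): hands the job in; it is judged then, once.
The state is a dict: "t": time; "q": joint angles; "qd": joint speeds; "joint_efforts": joint torques, N m; "eef_pos": TCP position; "ee_rot": TCP orientation; "force": force on the tool from outside, world axes, zero at the start; "moment": the same for the moment, N m; "width": finger opening in m; "gripper_force": force on a finger pad.
Only numpy, scipy, OpenCV 4.12 (cv2) and the standard library are available. Lean on these libraries where they do the work, as an engineer would, in place of code of your own. Each camera call takes 0.05 s, during which the arm holds its last target. There are 200 camera calls.

### The job

Turn the inclined punch turret by its bar handle until its one empty pocket clicks home in the gap of the yellow keeper rail, and let go of the handle. Then take the punch with the red collar from the rack and lower it, without dropping it, nose-down into that pocket until it sits on the bottom, and release it. Leave the other punches and the things lying about where they are.

Things in the scene. Friction and masses are not known exactly. Their poses are not given: they have to be found in the camera images.
- turret_base: Fixed blue stand of the turret, plate 270 x 190 mm; origin on the table below the hub; -x is its loading side, z up. The turret's axis leans 25 deg from vertical towards -x and crosses the drum's flat top face 140 mm above the origin. Two posts behind (highest about 260 mm) carry the yellow keeper rail.
- turret (a joint): Turret angle about its leaning axis, rad, counter-clockwise positive seen from above; 0 = empty pocket in the middle of the gap. Spring detents every 1.047 rad (at -2.094, -1.047, 0, 1.047); about 0.45 N m leaves one, and from half-way the next pulls it home by itself. Stops at -2.7 and 1.4. Starts near -1.05 or -2.09 (rarely between): turn it one or two clicks, positive.
- turret_handle (a point): Centre of the bar handle, on the turret's axis, 48 mm above the drum's top face; turns with it: z up the leaning axis, x along the bar, -x towards the empty pocket (yellow end). Black bar 90 mm long, 16 wide (y), 28 tall: 12 above this point, 16 below. Boss 60 mm wide under it, top 18 mm above the drum face. Fixed punches stand 65 mm above the face at 95 mm radius.
- pocket_mouth (a point): Centre of the mouth of the one empty pocket, in the plane of the drum's top face, 95 mm from the axis; turns with the turret, z along the pocket, outward. The pocket is a round aluminium tube of 42 mm outer and 26 mm inner diameter, 65 mm deep, with a closed bottom. The other five pockets hold fixed punches of 22 mm diameter.
- pocket_floor (a point): Centre of the bottom of the empty pocket, 65 mm below its mouth along the pocket; same axes as pocket_mouth.
- load_gap (a point): Fixed point where pocket_mouth is when the turret is at 0: the middle of the keeper rail's gap, at the turret's lowest side. The rail is a yellow C-shaped bar, 10 mm wide, 8 thick, over the circle of pockets (95 mm radius), underside 75 mm above the drum face; its gap is 100 deg wide. It bars the pockets elsewhere.
- rack: Fixed grey rack, 75 x 220 x 50 mm; origin at the centre of its underside, y along its length. Three round holes of 25 mm diameter, 45 mm deep, 70 mm apart along y, each with a punch standing loosely in it.
- punch_red: Steel punch with a red collar near its top, the one to load; 130 mm long, shank 22 mm diameter, a narrower nose of 15 mm diameter on the lowest 16 mm, tapering out to 22 mm at 22 mm; collar from 112 to 128 mm. About 0.33 kg. Origin at the centre of the nose's end face, z along the punch to its top. It starts nose-down in one of the rack's three holes, standing 85 mm out of it.
- punch_blue: Like punch_red, with a blue collar; stays in the rack.
- punch_green: Like punch_red, with a green collar; stays in the rack.
- vee_die: Loose steel V-die block, 60 x 110 x 50 mm; origin under its centre. To be left alone.
- gooseneck: Loose steel press-brake punch segment, about 140 x 60 x 62 mm, lying down; origin under its centre. To be left alone.
- wrench: Loose wrench lying flat; to be left alone.
- oil: Yellow oil bottle, 60 mm diameter, 150 mm tall; origin under its centre. To be left alone.
- scrap_bin: Open blue plastic bin with bent offcuts in it, 160 x 220 x 70 mm; origin under its centre. To be left alone.

How it is judged:
By the outcome, as a careful person would: the job done as asked, in the order asked, and still so for the second after the job is handed in, with the robot touching nothing.
It also fails if it takes over 72 s, if anything falls off the work surface, if the arm or the gripper's body presses on something with over 40 N, if the wrist force passes 120 N, or if a joint passes its speed limit or range.

## Working session

There is one attempt and no reset: what is moved stays moved. The work goes in short steps, Python scripts to look and compute and a tool call to move; the robot and the scene stay as the last step left them, time stands still between calls to the robot, and variables do not carry over. Pictures are saved under pics/ and viewed, at most 10 in all, crops included, and the job is handed in when it is done.

Besides the shell and the picture viewer there is one more tool, called after ">>>" in YAML: its name, and indented under it one key for each argument. servo_tool: Moves the arm, as the interface text tells. Its arguments: {"type":"object","properties":{"moves":{"type":"array","items":{"type":"object","properties":{"jaw":{"type":"number"},"dx":{"type":"number"},"dy":{"type":"number"},"dz":{"type":"number"},"roll":{"type":"number"}}}},"newtons":{"type":"number"}},"required":["moves"]}

```bash
mkdir -p pics; ls; python3 - <<'E'
from station import *
import cv2,numpy as np
s=get_state();print(s)
for n in ["scene","side"]:
    im,d=grab_frame(n);np.savez(f"pics/{n}0.npz",im=im,d=d,**calibration(n))
    cv2.imwrite(f"pics/{n}0.png",im[...,::-1]);c=calibration(n);print(n,c, -c["R"].T@c["t"])
E
```

```text
pics
{'t': 0.0, 'q': array([ 1.57210971e+00,  3.59373218e-01,  1.10699660e-02, -3.49072633e-04,
       -1.22411451e+00, -2.88088789e-01]), 'qd': array([-0.00154178, -0.00028365,  0.00113216, -0.00025427, -0.00046215,
       -0.00117391]), 'joint_efforts': array([ 9.52390910e-04, -5.82702184e+01,  2.93053508e+01,  6.99750692e+00,
        6.82327125e-03, -1.58855987e-04]), 'eef_pos': array([0.19082634, 0.6469529 , 0.22563656]), 'ee_rot': array([ 3.13994480e+00, -1.46098114e-04, -2.86894156e-01]), 'force': array([ 0.54246327, -0.63906712,  0.89493587]), 'moment': array([0.05101923, 0.02985946, 0.00223331]), 'gripper_force': 0.0, 'width': 0.08741918222706914}
scene {'intrinsics': array([[380.00930262,   0.        , 318.45102488],
       [  0.        , 380.00930262, 199.60036057],
       [  0.        ,   0.        ,   1.        ]]), 'R': array([[ 0.27034161,  0.96271338, -0.00991807],
       [ 0.78729998, -0.22698931, -0.57326661],
       [-0.55414273,  0.14716932, -0.81930887]]), 't': array([-0.20932535, -0.37732492,  1.41286948])} [ 1.1365886  -0.09205945  0.93919262]
side {'intrinsics': array([[386.34394622,   0.        , 316.31104682],
       [  0.        , 386.34394622, 202.29788725],
       [  0.        ,   0.        ,   1.        ]]), 'R': array([[ 0.7449405 , -0.66697132,  0.01459117],
       [-0.32991969, -0.38732095, -0.86089226],
       [ 0.57984192,  0.6364996 , -0.50857804]]), 't': array([-0.39512299,  0.31014381,  0.9859741 ])} [-0.17504344 -0.77098262  0.77421048]
```

View pics/scene0.png

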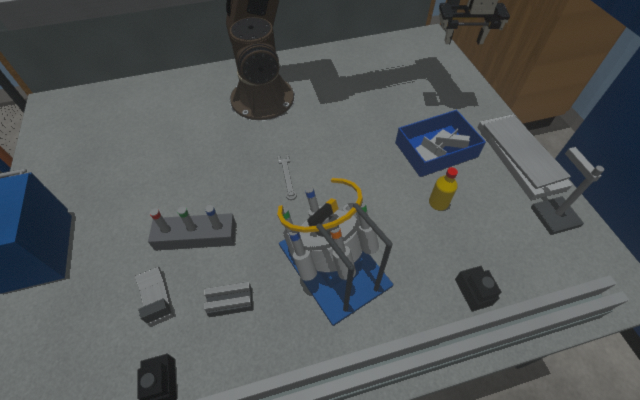

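View pics/side0.png

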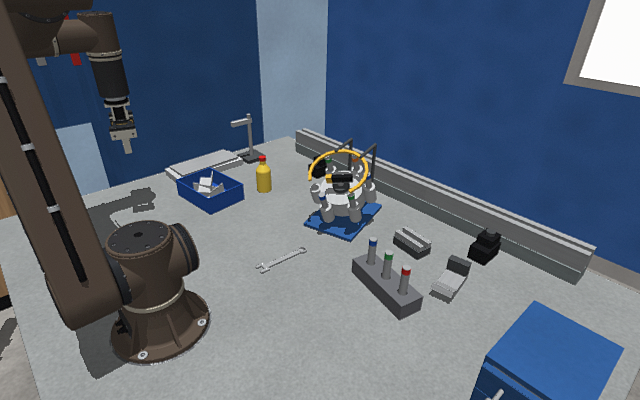

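The scene view shows the rack at (192,230) with the red punch at its left end (156,215). The turret with its yellow rail is at (320,215), and the bar with its yellow end is near (325,210). In the side view red is the nearest punch (405,270), and the turret is at (340,185).

```bash
cat > h.py <<'E'
import numpy as np,cv2
def load(n):
    z=np.load(f"pics/{n}.npz");return {k:z[k] for k in z.files}
def cloud(f):
    K=f["intrinsics"];d=f["d"];v,u=np.mgrid[:d.shape[0],:d.shape[1]]
    c=np.stack([(u-K[0,2])/K[0,0]*d,(v-K[1,2])/K[1,1]*d,d],-1)
    return (c-f["t"])@f["R"]
def hsv(f): return cv2.cvtColor(f["im"],cv2.COLOR_RGB2HSV)
E
python3 - <<'E'
from h import *
from scipy.optimize import least_squares
for n in ["scene0","side0"]:
    f=load(n);P=cloud(f);H=hsv(f);ok=f["d"]>0
    z=P[...,2]
    Y=ok&(H[...,0]>15)&(H[...,0]<32)&(H[...,1]>150)&(H[...,2]>80)&(np.hypot(P[...,0]-.7,P[...,1])<.4)
    k,l,st,ce=cv2.connectedComponentsWithStats(Y.astype(np.uint8))
    for i in range(1,k):
        if st[i,4]>5: print(n,"yel",st[i],P[l==i].mean(0).round(3))
    for nm,m in dict(red=(H[...,0]<8)|(H[...,0]>172),blu=(H[...,0]>105)&(H[...,0]<130),grn=(H[...,0]>50)&(H[...,0]<90)).items():
        m=m&ok&(H[...,1]>120)&(H[...,2]>50)&(np.hypot(P[...,0],P[...,1])<.95)&(z>.0)&(P[...,0]>.2)
        k,l,st,ce=cv2.connectedComponentsWithStats(m.astype(np.uint8))
        for i in range(1,k):
            if st[i,4]>8: print(n,nm,st[i],np.median(P[l==i],0).round(3),P[l==i][:,2].max().round(3))
    for c,(r) in dict(plate=0).items(): pass
    a=f["im"]
    x0,y0=(230,150) if n=="scene0" else (270,120)
    b=cv2.resize(a[y0:y0+180,x0:x0+190],None,fx=3,fy=3,interpolation=cv2.INTER_CUBIC)
    cv2.imwrite(f"pics/{n}c.png",np.clip(b*1.5,0,255).astype(np.uint8)[...,::-1])
E
```

```text
scene0 yel [331 178  31  27 181] [0.635 0.119 0.219]
scene0 yel [430 184  11  23 100] [0.617 0.39  0.055]
scene0 yel [326 199  12  13  79] [0.648 0.073 0.184]
scene0 yel [278 206  41  26 255] [ 0.701 -0.032  0.226]
scene0 yel [323 207  33  22 188] [0.734 0.061 0.254]
scene0 red [447 167  11  11  91] [0.614 0.414 0.149] 0.153
scene0 red [153 214   7   5  24] [ 0.522 -0.357  0.125] 0.132
scene0 blu [ 397  110   88   66 2590] [0.395 0.51  0.039] 0.074
scene0 blu [   0  173   71  117 3907] [ 0.511 -0.66   0.139] 0.205
scene0 blu [307 192   7   6  30] [0.585 0.033 0.154] 0.161
scene0 blu [ 36 202   4   5   9] [ 0.419 -0.639  0.151] 0.156
scene0 blu [208 211   6   4  14] [ 0.55  -0.222  0.125] 0.131
scene0 blu [291 234   8   7  39] [ 0.724 -0.038  0.205] 0.215
scene0 blu [279 240  19  31 120] [ 0.648 -0.055  0.014] 0.018
scene0 blu [ 305  253   88   72 2261] [0.805 0.065 0.014] 0.075
scene0 blu [327 272  10  13  66] [0.779 0.033 0.072] 0.077
scene0 grn [363 208   3   4   9] [0.705 0.129 0.222] 0.225
scene0 grn [284 213   5   6  19] [ 0.638 -0.041  0.167] 0.172
side0 yel [308 149  52  32 206] [0.678 0.099 0.232]
side0 yel [349 157  19  36 135] [ 0.685 -0.04   0.216]
side0 yel [265 170   6  22  68] [0.615 0.388 0.054]
side0 yel [326 174   6   9  47] [0.642 0.067 0.181]
side0 red [259 156   7   5  33] [0.607 0.412 0.146] 0.151
side0 red [402 268   9   8  41] [ 0.505 -0.366  0.124] 0.132
side0 blu [ 176  167   68   47 1633] [0.402 0.475 0.042] 0.073
side0 blu [367 175   4   5  13] [ 0.716 -0.046  0.203] 0.211
side0 blu [319 196   6   5  17] [0.571 0.021 0.147] 0.154
side0 blu [ 304  201   78   41 1170] [0.65  0.012 0.012] 0.03
side0 blu [369 240   8   7  32] [ 0.533 -0.229  0.124] 0.132
side0 blu [ 470  301  147   99 9590] [ 0.43  -0.711  0.198] 0.202
side0 grn [326 159   6   4  16] [0.688 0.119 0.211] 0.22
side0 grn [348 196   6   4  16] [ 0.627 -0.054  0.161] 0.167
side0 grn [385 254   8   6  31] [ 0.519 -0.297  0.124] 0.132
```

View pics/scene0c.png

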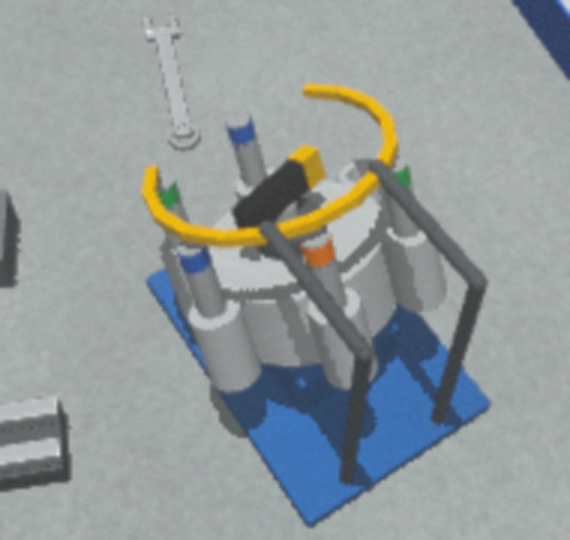

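```bash
cat >> h.py <<'E'
S,C=np.sin(np.radians(25)),np.cos(np.radians(25))
def frame(p):  # turret frame at base (x,y,phi): columns X,Y,axis ; origin drum top centre
    x,y,f=p;Rz=np.array([[np.cos(f),-np.sin(f),0],[np.sin(f),np.cos(f),0],[0,0,1]])
    return Rz@np.array([[C,0,-S],[0,1,0],[S,0,C]]),np.array([x,y,.14])
E
python3 - <<'E'
from h import *
from scipy.optimize import least_squares
def yel(n):
    f=load(n);P=cloud(f);H=hsv(f)
    Y=(f["d"]>0)&(H[...,0]>15)&(H[...,0]<32)&(H[...,1]>150)&(H[...,2]>80)&(np.hypot(P[...,0]-.68,P[...,1]-.05)<.16)
    return P[Y]
def res(p,Q):
    R,o=frame(p);q=(Q-o)@R
    return np.hypot(np.hypot(q[:,0],q[:,1])-.095,q[:,2]-.079)-.0045
A={n:yel(n) for n in ["scene0","side0"]}; A["both"]=np.vstack(list(A.values()))
for n,Q in A.items():
    # remove handle end
    best=None
    for f0 in np.arange(-3,3.2,.5):
        r=least_squares(res,[.68,.05,f0],args=(Q,),loss="soft_l1",f_scale=.003)
        if best is None or r.cost<best.cost: best=r
    p=best.x;R,o=frame(p);q=(Q-o)@R;rr=abs(res(p,Q))<.008
    ang=np.degrees(np.arctan2(-q[:,1],-q[:,0]))
    print(n,p,np.degrees(p[2]),"rms",np.sqrt((res(p,Q)[rr]**2).mean()),"ends",ang[rr&(ang>0)].min() ,ang[rr&(ang<0)].max())
    h=(np.hypot(q[:,0],q[:,1])<.065)
    print(" yellow end turret-frame mean",q[h].mean(0).round(4),"n",h.sum(),"angle",np.degrees(np.arctan2(-q[h].mean(0)[1],-q[h].mean(0)[0])))
    if n=="both":
        for pt in [(-.095,0,0),(0,0,.048),(-.095,0,-.065)]: print(pt,(o+R@np.array(pt)).round(4))
np.save("base.npy",p)
for n in ["scene0","side0"]:
    f=load(n);P=cloud(f);H=hsv(f)
    # fixed punches caps
    for nm,m in dict(blu=(H[...,0]>105)&(H[...,0]<130),grn=(H[...,0]>50)&(H[...,0]<90),org=(H[...,0]<14)).items():
        R,o=frame(p);q=(P-o)@R
        m=m&(f["d"]>0)&(H[...,1]>120)&(np.hypot(q[...,0],q[...,1])<.12)&(q[...,2]>.03)&(q[...,2]<.075)
        k,l,st,ce=cv2.connectedComponentsWithStats(m.astype(np.uint8))
        for i in range(1,k):
            if st[i,4]>6: w=q[l==i].mean(0);print(n,nm,w.round(3),np.hypot(w[0],w[1]).round(3),np.degrees(np.arctan2(-w[1],-w[0])).round(1))
    # blue plate hull
    m=(H[...,0]>100)&(H[...,0]<130)&(H[...,1]>120)&(P[...,2]<.03)&(f["d"]>0)&(np.hypot(P[...,0]-.7,P[...,1]-.05)<.25)
    r=cv2.minAreaRect(P[m][:,:2].astype(np.float32));print("plate",r,"zmed",np.median(P[m][:,2]))
    # rack grey top
    for c,(X,Yy) in dict().items(): pass
E
```

```text
scene0 [0.6862773  0.04512605 0.27982459] 16.032768021122042 rms 0.0015507574732033951 ends 51.31310469872609 -49.70974619773494
 yellow end turret-frame mean [-0.0074  0.037   0.0525] n 79 angle -78.74595523867707
side0 [0.68875351 0.04344127 0.2697966 ] 15.458206301693863 rms 0.002326074918703674 ends 48.99286724168562 -49.06820071952234
 yellow end turret-frame mean [-0.0178  0.0339  0.0526] n 48 angle -62.35515407714573
both [0.68698535 0.04450757 0.27402329] 15.700377995786031 rms 0.0018565650880255171 ends 49.89664508911526 -49.338079752800134
 yellow end turret-frame mean [-0.0112  0.0357  0.0525] n 127 angle -72.63296090151728
(-0.095, 0, 0) [0.6041 0.0212 0.0999]
(0, 0, 0.048) [0.6675 0.039  0.1835]
(-0.095, 0, -0.065) [0.6305 0.0286 0.0409]
scene0 blu [-0.085  0.017  0.056] 0.087 -11.2
scene0 blu [ 0.04  -0.09   0.054] 0.098 114.0
scene0 grn [0.071 0.077 0.057] 0.105 -132.7
scene0 grn [-0.053 -0.069  0.055] 0.087 52.5
scene0 org [ 0.101 -0.018  0.055] 0.102 169.9
plate ((0.7199005484580994, 0.0576481819152832), (0.2668590545654297, 0.18774116039276123), 17.194416046142578) zmed 0.01358552363807805
side0 blu [ 0.03  -0.094  0.054] 0.099 107.6
side0 blu [-0.102  0.01   0.055] 0.103 -5.6
side0 grn [0.05  0.072 0.056] 0.088 -124.8
side0 grn [-0.067 -0.077  0.054] 0.102 48.9
side0 org [ 0.086 -0.015  0.055] 0.087 170.0
plate ((0.716293215751648, 0.061362624168395996), (0.27444028854370117, 0.20267793536186218), 17.174453735351562) zmed 0.01234322470659945
```

```bash
cat >> h.py <<'E'
P0=np.array([.687,.0445,.277])
E
python3 - <<'E'
from h import *
R,o=frame(P0);Rb=frame(P0)[0]@np.array([[C,0,S],[0,1,0],[-S,0,C]])
for n in ["scene0","side0"]:
    P=cloud(load(n)).reshape(-1,3);b=(P-[.687,.0445,0])@Rb
    m=(b[:,2]>.225)&(abs(b[:,0])<.15)&(abs(b[:,1])<.12)&(P[:,2]<.4)
    for lo in np.arange(.225,.275,.01):
        k=m&(b[:,2]>=lo)&(b[:,2]<lo+.01)
        if k.sum(): print(n,lo.round(3),k.sum(),b[k].min(0).round(3),b[k].max(0).round(3))
def tcp(th,s,w,gap=0):
    t=np.radians(th);e=np.array([-np.cos(t),-np.sin(t),0]);tt=np.array([np.sin(t),-np.cos(t),0])
    p=s*e-(.008+gap)*tt+[0,0,w]
    return o+R@p+Rb@[.0095,.021,0]
for a in [(-69,.028,.05,.012),(-69,.028,.05),(-60,.028,.05),(-50,.028,.05),(-40,.028,.049),(-30,.028,.048),(-20,.028,.047),(-10,.028,.046),(0,.028,.046)]: print(a,tcp(*a).round(4))
E
```

```text
scene0 0.225 152 [-0.017 -0.094  0.225] [0.074 0.1   0.235]
scene0 0.235 198 [ 0.003 -0.084  0.235] [0.149 0.091 0.245]
scene0 0.245 336 [ 0.026 -0.065  0.245] [0.149 0.074 0.255]
scene0 0.255 529 [ 0.033 -0.047  0.255] [0.15  0.06  0.262]
side0 0.225 85 [-0.018 -0.093  0.225] [0.15  0.098 0.235]
side0 0.235 76 [ 0.009 -0.08   0.235] [0.149 0.085 0.245]
side0 0.245 154 [ 0.026 -0.065  0.245] [0.147 0.067 0.255]
side0 0.255 76 [ 0.039 -0.048  0.255] [0.15  0.057 0.26 ]
(-69, 0.028, 0.05, 0.012) [0.6685 0.0957 0.189 ]
(-69, 0.028, 0.05) [0.6599 0.0888 0.1842]
(-60, 0.028, 0.05) [0.6562 0.0869 0.1823]
(-50, 0.028, 0.05) [0.6525 0.0842 0.1803]
(-40, 0.028, 0.049) [0.6497 0.0808 0.1775]
(-30, 0.028, 0.048) [0.6475 0.0769 0.1749]
(-20, 0.028, 0.047) [0.6461 0.0725 0.1726]
(-10, 0.028, 0.046) [0.6454 0.0677 0.1706]
(0, 0.028, 0.046) [0.6451 0.0627 0.1699]
```

>>> servo_tool:
  moves:
    - {"dx": 0.03,"dy": -0.03,"dz": 0.02,"roll": 3,"jaw": 0}
    - {"dx": 0.035,"dy": -0.04,"dz": 0.02,"roll": 3,"jaw": 0}
    - {"dx": 0.035,"dy": -0.04,"dz": 0.02,"roll": 3,"jaw": 0}
    - {"dx": 0.035,"dy": -0.04,"dz": 0.02,"roll": 3,"jaw": 0}
    - {"dx": 0.035,"dy": -0.04,"roll": 3,"jaw": 0}
    - {"dx": 0.035,"dy": -0.04,"roll": 3,"jaw": 0}
    - {"dx": 0.035,"dy": -0.04,"roll": 3,"jaw": 0}
    - {"dx": 0.035,"dy": -0.04,"roll": 3,"jaw": 0}
    - {"dx": 0.035,"dy": -0.04,"roll": 3,"jaw": 0}
    - {"dx": 0.035,"dy": -0.04,"roll": 3,"jaw": 0}

```text
$.moves[4]: bad value
```

>>> servo_tool:
  moves:
    - {"dx": 0.03,"dy": -0.03,"dz": 0.02,"roll": 3,"jaw": 0}
    - {"dx": 0.035,"dy": -0.04,"dz": 0.02,"roll": 3,"jaw": 0}
    - {"dx": 0.035,"dy": -0.04,"dz": 0.02,"roll": 3,"jaw": 0}
    - {"dx": 0.035,"dy": -0.04,"dz": 0.02,"roll": 3,"jaw": 0}
    - {"dx": 0.035,"dy": -0.04,"dz": 0,"roll": 3,"jaw": 0}
    - {"dx": 0.035,"dy": -0.04,"dz": 0,"roll": 3,"jaw": 0}
    - {"dx": 0.035,"dy": -0.04,"dz": 0,"roll": 3,"jaw": 0}
    - {"dx": 0.035,"dy": -0.04,"dz": 0,"roll": 3,"jaw": 0}
    - {"dx": 0.035,"dy": -0.04,"dz": 0,"roll": 3,"jaw": 0}
    - {"dx": 0.035,"dy": -0.04,"dz": 0,"roll": 3,"jaw": 0}

```text
t: 1.35
eef_pos: [0.5367, 0.2559, 0.3063]
ee_rot: [3.142, 0.0, 0.239]
force: [0.8, 1.0, 0.7]
width: 0.0007
gripper_force: 0.0
```

>>> servo_tool:
  moves:
    - {"dx": 0.03,"dy": -0.04,"dz": 0,"roll": 2,"jaw": 0}
    - {"dx": 0.03,"dy": -0.04,"dz": 0,"roll": 0,"jaw": 0}
    - {"dx": 0.03,"dy": -0.04,"dz": 0,"roll": 0,"jaw": 0}
    - {"dx": 0.03,"dy": -0.04,"dz": 0,"roll": 0,"jaw": 0}
    - {"dx": 0.007,"dy": -0.004,"dz": 0,"roll": 0,"jaw": 0}
    - {"dx": 0,"dy": 0,"dz": -0.006,"roll": 0,"jaw": 0}
    - {"dx": 0,"dy": 0,"dz": 0,"roll": 0,"jaw": 0}
    - {"dx": 0,"dy": 0,"dz": 0,"roll": 0,"jaw": 0}
    - {"dx": 0,"dy": 0,"dz": 0,"roll": 0,"jaw": 0}
    - {"dx": 0,"dy": 0,"dz": 0,"roll": 0,"jaw": 0}

```text
t: 2.6
eef_pos: [0.6628, 0.0939, 0.3009]
ee_rot: [-3.142, -0.0, 0.272]
force: [-0.1, -0.2, 0.0]
width: 0.0005
gripper_force: 0.0
```

```bash
python3 - <<'E'
from station import *
from h import *
for n in ["wrist","side"]:
    c=calibration(n);im,d=grab_frame(n);np.savez(f"pics/{n}1.npz",im=im,d=d,**c);cv2.imwrite(f"pics/{n}1.png",im[...,::-1])
f=load("wrist1");P=cloud(f);H=hsv(f);R,o=frame(P0);q=(P-o)@R
print("cam",-f["R"].T@f["t"])
Y=(f["d"]>0)&(H[...,0]>15)&(H[...,0]<32)&(H[...,1]>130)&(np.hypot(q[...,0],q[...,1])<.065)&(q[...,2]>.02)
B=(f["d"]>0)&(H[...,2]<60)&(np.hypot(q[...,0],q[...,1])<.05)&(q[...,2]>.05)&(q[...,2]<.068)
for m in (Y,B): print(m.sum(),q[m].mean(0),q[m].min(0),q[m].max(0))
m=(Y|B)&(q[...,2]>.052)
r=cv2.minAreaRect(q[m][:,:2].astype(np.float32));print(r)
E
```

```text
cam [0.73766644 0.11408498 0.45898828]
605 [-0.01379833  0.03545896  0.05210892] [-0.02772304  0.02087415  0.03189306] [-0.0058676   0.04563021  0.06188963]
1331 [ 0.00919749 -0.00430513  0.05753591] [-0.01652984 -0.03682454  0.05001274] [0.0295876  0.02821196 0.06155392]
((0.0009484495967626572, 0.0034127645194530487), (0.01688559353351593, 0.09061342477798462), 31.646137237548828)
```

View pics/wrist1.png

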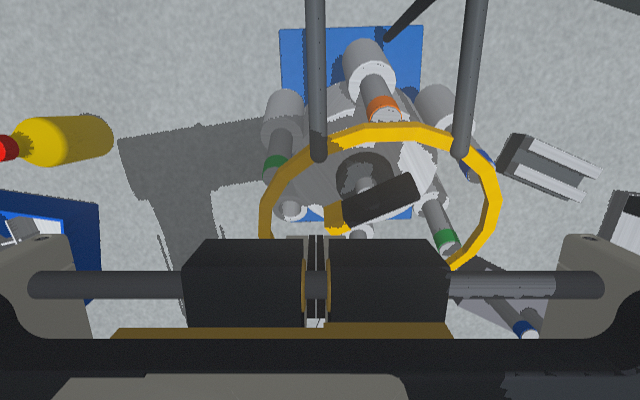

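The wrist view shows the black bar from (330,215) at its yellow end to (415,190), inside the rail ring. The empty pocket is by (290,207). That puts the bar at about −58°, which is the −1.05 detent, so one click is needed. The closed fingers will descend beside its yellow end.

>>> servo_tool:
  moves:
    - {"dx": 0,"dy": 0,"dz": -0.03,"roll": 0,"jaw": 0}
    - {"dx": 0,"dy": 0,"dz": -0.03,"roll": 0,"jaw": 0}
    - {"dx": 0,"dy": 0,"dz": -0.02,"roll": 0,"jaw": 0}
    - {"dx": 0,"dy": 0,"dz": -0.01,"roll": 0,"jaw": 0}
    - {"dx": 0,"dy": 0,"dz": -0.01,"roll": 0,"jaw": 0}
    - {"dx": 0,"dy": 0,"dz": -0.005,"roll": 0,"jaw": 0}
    - {"dx": 0,"dy": 0,"dz": -0.005,"roll": 0,"jaw": 0}
    - {"dx": 0,"dy": 0,"dz": -0.003,"roll": 0,"jaw": 0}
    - {"dx": 0,"dy": 0,"dz": 0,"roll": 0,"jaw": 0}
    - {"dx": 0,"dy": 0,"dz": 0,"roll": 0,"jaw": 0}

```text
t: 3.95
eef_pos: [0.6631, 0.0934, 0.1879]
ee_rot: [3.142, -0.0, 0.272]
force: [0.3, 0.2, -0.5]
width: 0.0002
gripper_force: 0.0
```

```bash
python3 - <<'E'
from station import *
from h import *
A=[]
for n in ["wrist","side"]:
    c=calibration(n);im,d=grab_frame(n);np.savez(f"pics/{n}2.npz",im=im,d=d,**c)
    A.append(im if n=="wrist" else cv2.resize(im[100:250,230:470],(640,400)))
cv2.imwrite("pics/2.png",cv2.resize(np.vstack(A),(480,600))[...,::-1])
E
```

```text
(no output)
```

View pics/2.png

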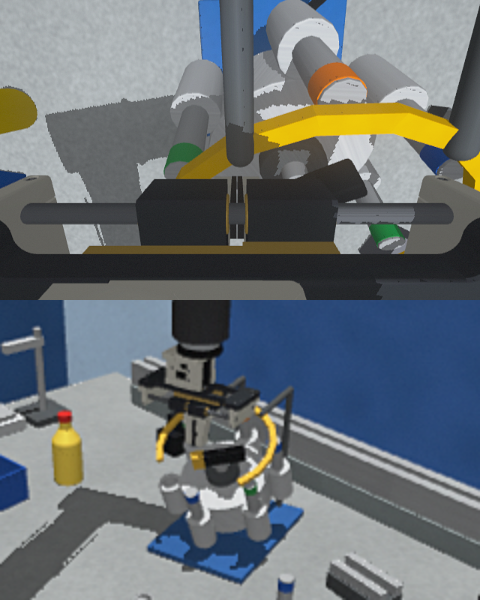

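The wrist half shows the closed fingers behind the bar's yellow end, inside the rail (ring seen at (320,115)). The side half shows the tip just behind the yellow end (197,460), touching nothing. Pushing now.

>>> servo_tool:
  moves:
    - {"dx": -0.003,"dy": -0.003,"dz": -0.002,"roll": 0,"jaw": 0}
    - {"dx": -0.004,"dy": -0.003,"dz": -0.002,"roll": 0,"jaw": 0}
    - {"dx": -0.0035,"dy": -0.0025,"dz": -0.002,"roll": 0,"jaw": 0}
    - {"dx": -0.003,"dy": -0.0035,"dz": -0.003,"roll": 0,"jaw": 0}
    - {"dx": -0.002,"dy": -0.004,"dz": -0.002,"roll": 0,"jaw": 0}
    - {"dx": -0.002,"dy": -0.004,"dz": -0.002,"roll": 0,"jaw": 0}
    - {"dx": -0.001,"dy": -0.003,"dz": -0.001,"roll": 0,"jaw": 0}
    - {"dx": 0,"dy": 0,"dz": 0,"roll": 0,"jaw": 0}
    - {"dx": 0,"dy": 0,"dz": 0,"roll": 0,"jaw": 0}
    - {"dx": 0,"dy": 0,"dz": 0,"roll": 0,"jaw": 0}

```text
t: 5.3
eef_pos: [0.6442, 0.0698, 0.1732]
ee_rot: [3.141, 0.001, 0.271]
force: [-0.4, -0.9, 0.6]
width: 0.0008
gripper_force: 0.0
```

```bash
cat > ang.py <<'E'
import sys
from station import *
from h import *
tag=sys.argv[1];R,o=frame(P0);T=[]
for n in ["side","scene"]:
    c=calibration(n);im,d=grab_frame(n);np.savez(f"pics/{n}{tag}.npz",im=im,d=d,**c)
    f=load(n+tag);q=(cloud(f)-o)@R;H=hsv(f);h=H[...,0]
    for nm,m in dict(blu=(h>105)&(h<130),grn=(h>50)&(h<90),org=(h<14),yel=(h>15)&(h<32)).items():
        rr=np.hypot(q[...,0],q[...,1])
        m=m&(d>0)&(H[...,1]>120)&((rr<.062)&(q[...,2]>.03) if nm=="yel" else (rr<.115)&(rr>.08))&(q[...,2]<.072)&(q[...,2]>.03)
        k,l,st,ce=cv2.connectedComponentsWithStats(m.astype(np.uint8))
        for i in range(1,k):
            if st[i,4]>8: w=q[l==i].mean(0);print(n,nm,st[i,4],w.round(3),np.degrees(np.arctan2(-w[1],-w[0])).round(1))
print(get_state()["t"],get_state()["force"])
E
python3 ang.py 3
```

```text
side blu 21 [-0.075 -0.07   0.055] 43.1
side grn 12 [-0.029  0.085  0.056] -71.4
side grn 12 [ 0.019 -0.097  0.052] 101.0
side yel 66 [-0.036  0.009  0.05 ] -14.1
scene blu 26 [-0.056 -0.066  0.055] 50.1
scene blu 41 [ 0.101 -0.021  0.056] 168.2
scene grn 34 [ 0.036 -0.091  0.054] 111.6
scene org 14 [0.074 0.076 0.057] -134.1
scene yel 17 [-0.039  0.01   0.061] -14.7
5.4 [-0.02701482 -0.21670874 -0.94680609]
```

>>> servo_tool:
  moves:
    - {"dx": -0.0,"dy": -0.003,"dz": 0,"roll": 0,"jaw": 0}
    - {"dx": 0,"dy": -0.002,"dz": 0,"roll": 0,"jaw": 0}
    - {"dx": 0,"dy": 0,"dz": 0,"roll": 0,"jaw": 0}
    - {"dx": 0.002,"dy": 0.008,"dz": 0.003,"roll": 0,"jaw": 0}
    - {"dx": 0.002,"dy": 0.01,"dz": 0.015,"roll": 0,"jaw": 0}
    - {"dx": 0,"dy": 0,"dz": 0.03,"roll": 0,"jaw": 0}
    - {"dx": 0,"dy": 0,"dz": 0.04,"roll": 0,"jaw": 0}
    - {"dx": -0.01,"dy": 0,"dz": 0.04,"roll": 0,"jaw": 0}
    - {"dx": -0.02,"dy": 0,"dz": 0.04,"roll": 0,"jaw": 0}
    - {"dx": -0.02,"dy": 0,"dz": 0,"roll": 0,"jaw": 0}

```text
t: 6.65
eef_pos: [0.5996, 0.0843, 0.3468]
ee_rot: [-3.142, -0.008, 0.272]
force: [-0.3, 0.4, -0.8]
width: 0.0003
gripper_force: 0.0
```

```bash
cat > w.py <<'E'
import sys
from station import *
from h import *
tag=sys.argv[1]
c=calibration("wrist");im,d=grab_frame("wrist");np.savez(f"pics/wrist{tag}.npz",im=im,d=d,**c);cv2.imwrite(f"pics/wrist{tag}.png",im[...,::-1])
f=load("wrist"+tag);P=cloud(f);H=hsv(f);R,o=frame(P0);q=(P-o)@R;ok=f["d"]>0
rr=np.hypot(q[...,0],q[...,1])
Y=ok&(H[...,0]>15)&(H[...,0]<32)&(H[...,1]>130)
m=ok&(rr<.06)&(q[...,2]>.054)&(q[...,2]<.066)&(Y|(H[...,2]<60))
r=cv2.minAreaRect(q[m][:,:2].astype(np.float32));print("bar",m.sum(),r)
y=Y&(rr<.06)&(q[...,2]>.03);print("yel",y.sum(),q[y].mean(0))
from scipy.optimize import least_squares
m=Y&(rr>.08)&(rr<.11)&(q[...,2]>.065)&(q[...,2]<.095);Q=P[m]
def res(p):
    R,o=frame(p);q=(Q-o)@R
    return np.hypot(np.hypot(q[:,0],q[:,1])-.095,q[:,2]-.079)-.0045
r=least_squares(res,P0,loss="soft_l1",f_scale=.003);print("ring",m.sum(),r.x)
E
python3 w.py 4
```

```text
bar 467 ((0.0007306784391403198, 0.002809935249388218), (0.08902321010828018, 0.016173874959349632), 1.1861913204193115)
yel 221 [-0.03419626  0.00241609  0.05983089]
ring 6029 [0.68644486 0.04788295 0.30210631]
```

View pics/wrist4.png

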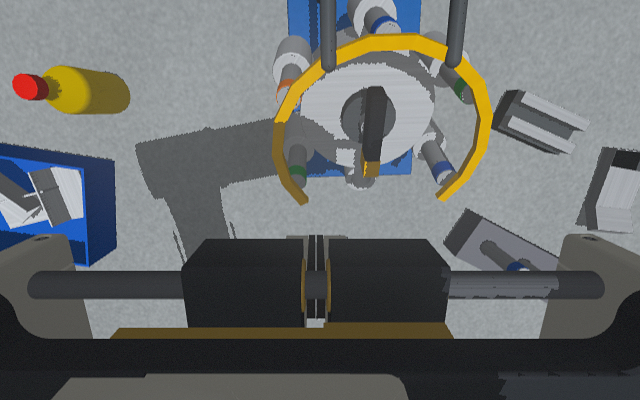

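The wrist view shows the bar along the rail gap with its yellow end at (371,170) and the empty pocket below it at (360,180). The bar measures 17.1° in the world and the plate and rail 17.2°, so the turret is home at 0. Now to the rack.

>>> servo_tool:
  moves:
    - {"dx": -0.012,"dy": -0.04,"dz": -0.005,"roll": 1.5,"jaw": 0}
    - {"dx": -0.012,"dy": -0.05,"dz": -0.01,"roll": 0,"jaw": 0.5}
    - {"dx": -0.012,"dy": -0.05,"dz": -0.01,"roll": 0,"jaw": 0.5}
    - {"dx": -0.012,"dy": -0.05,"dz": -0.01,"roll": 0,"jaw": 0.5}
    - {"dx": -0.012,"dy": -0.05,"dz": -0.01,"roll": 0,"jaw": 0.5}
    - {"dx": -0.012,"dy": -0.05,"dz": -0.01,"roll": 0,"jaw": 0.5}
    - {"dx": -0.012,"dy": -0.05,"dz": -0.01,"roll": 0,"jaw": 0.5}
    - {"dx": -0.012,"dy": -0.05,"dz": -0.01,"roll": 0,"jaw": 0.5}
    - {"dx": -0.012,"dy": -0.05,"dz": 0,"roll": 0,"jaw": 0.5}
    - {"dx": 0,"dy": -0.006,"dz": 0,"roll": 0,"jaw": 0.5}

```text
t: 7.95
eef_pos: [0.49, -0.365, 0.267]
ee_rot: [3.141, 0.0, 0.295]
force: [0.1, 0.4, -0.3]
width: 0.0443
gripper_force: 0.0
```

```bash
python3 - <<'E'
from station import *
from h import *
print(get_state()["eef_pos"],get_state()["ee_rot"])
c=calibration("wrist");im,d=grab_frame("wrist");np.savez("pics/wrist5.npz",im=im,d=d,**c);cv2.imwrite("pics/wrist5.png",im[...,::-1])
f=load("wrist5");P=cloud(f);H=hsv(f);h=H[...,0]
near=(f["d"]>0)&(np.hypot(P[...,0]-.527,P[...,1]+.293)<.13)
for nm,m in dict(red=(h<8)|(h>172),blu=(h>105)&(h<130),grn=(h>50)&(h<90)).items():
    m=near&m&(H[...,1]>110)&(P[...,2]>.1)
    if m.sum()>5:
        q=P[m];print(nm,m.sum(),q.mean(0).round(4),q.min(0).round(4),q.max(0).round(4))
# punch tops: z within .128-.14
m=near&(P[...,2]>.128)&(P[...,2]<.142)
k,l,st,ce=cv2.connectedComponentsWithStats(m.astype(np.uint8))
for i in range(1,k):
    if st[i,4]>30: (c,r)=cv2.minEnclosingCircle(P[l==i][:,:2].astype(np.float32));print("top",st[i],P[l==i].mean(0).round(4),np.round(c,4),round(r,4))
m=near&(abs(P[...,2]-.05)<.004);print("rack",cv2.minAreaRect(P[m][:,:2].astype(np.float32)),np.median(P[m][:,2]))
E
```

```text
[ 0.48997611 -0.36497051  0.26699018] [3.14121448e+00 2.98164211e-04 2.95027558e-01]
red 45 [ 0.5224 -0.3574  0.1257] [ 0.5145 -0.3685  0.1176] [ 0.525  -0.3492  0.1336]
blu 158 [ 0.5445 -0.2338  0.1282] [ 0.5329 -0.4102  0.1174] [ 0.5537 -0.2235  0.3564]
grn 34 [ 0.5339 -0.2993  0.1282] [ 0.522  -0.3034  0.1198] [ 0.5393 -0.2899  0.1336]
top [169  80  29  26 584] [ 0.5428 -0.2249  0.1346] [ 0.5426 -0.2239] 0.0117
top [240 119  26  25 496] [ 0.5285 -0.2926  0.1346] [ 0.5282 -0.292 ] 0.0117
top [307 155  23  24 434] [ 0.5143 -0.3604  0.1347] [ 0.5136 -0.3604] 0.0115
rack ((0.5279620885848999, -0.2918683886528015), (0.22047066688537598, 0.07521364092826843), 78.1703872680664) 0.05000390991994903
```

>>> servo_tool:
  moves:
    - {"dx": 0.012,"dy": 0.0023,"dz": -0.02,"roll": 0,"jaw": 0.5}
    - {"dx": 0.012,"dy": 0.0023,"dz": -0.03,"roll": 0,"jaw": 0.5}
    - {"dx": 0,"dy": 0,"dz": -0.04,"roll": 0,"jaw": 0.5}
    - {"dx": 0,"dy": 0,"dz": -0.04,"roll": 0,"jaw": 0.5}
    - {"dx": 0,"dy": 0,"dz": -0.015,"roll": 0,"jaw": 0.5}
    - {"dx": 0,"dy": 0,"dz": -0.007,"roll": 0,"jaw": 0.5}
    - {"dx": 0,"dy": 0,"dz": 0,"roll": 0,"jaw": 0.4}
    - {"dx": 0,"dy": 0,"dz": 0,"roll": 0,"jaw": 0.2}
    - {"dx": 0,"dy": 0,"dz": 0,"roll": 0,"jaw": 0.1}
    - {"dx": 0,"dy": 0,"dz": 0,"roll": 0,"jaw": 0.1}
  newtons: 30

```text
t: 9.25
eef_pos: [0.5151, -0.3585, 0.1157]
ee_rot: [3.14, -0.001, 0.298]
force: [0.0, 0.0, 4.6]
width: 0.0208
gripper_force: 30.0
```

>>> servo_tool:
  moves:
    - {"dx": 0,"dy": 0,"dz": 0.01,"roll": 0,"jaw": 0.1}
    - {"dx": 0,"dy": 0,"dz": 0.01,"roll": 0,"jaw": 0.1}
    - {"dx": 0,"dy": 0,"dz": 0.008,"roll": 0,"jaw": 0.1}
    - {"dx": 0,"dy": 0,"dz": 0,"roll": 0,"jaw": 0.1}
    - {"dx": -0.0065,"dy": -0.002,"dz": 0,"roll": 0,"jaw": 0.1}
    - {"dx": -0.0065,"dy": -0.002,"dz": 0,"roll": 0,"jaw": 0.1}
    - {"dx": -0.0065,"dy": -0.002,"dz": 0,"roll": 0,"jaw": 0.1}
    - {"dx": -0.0065,"dy": -0.002,"dz": 0,"roll": 0,"jaw": 0.1}
    - {"dx": 0,"dy": 0,"dz": 0,"roll": 0,"jaw": 0.1}
    - {"dx": 0,"dy": 0,"dz": 0,"roll": 0,"jaw": 0.1}
  newtons: 30

```text
t: 10.5
eef_pos: [0.4884, -0.3661, 0.1427]
ee_rot: [3.141, 0.0, 0.298]
force: [0.2, -0.4, -1.6]
width: 0.0209
gripper_force: 30.0
```

```bash
python3 - <<'E'
from station import *
from h import *
s=get_state();print(s["force"],s["moment"],s["gripper_force"],s["width"])
im,d=grab_frame("side");np.savez("pics/side6.npz",im=im,d=d,**calibration("side"))
cv2.imwrite("pics/side6.png",cv2.resize(im[170:340,310:510],None,fx=3.5,fy=3.5)[...,::-1])
E
```

```text
[ 0.20063659 -0.36330898 -1.61674626] [-0.00107353 -0.70399399  0.00348592] 29.99785825610161 0.020935191567677407
```

View pics/side6.png

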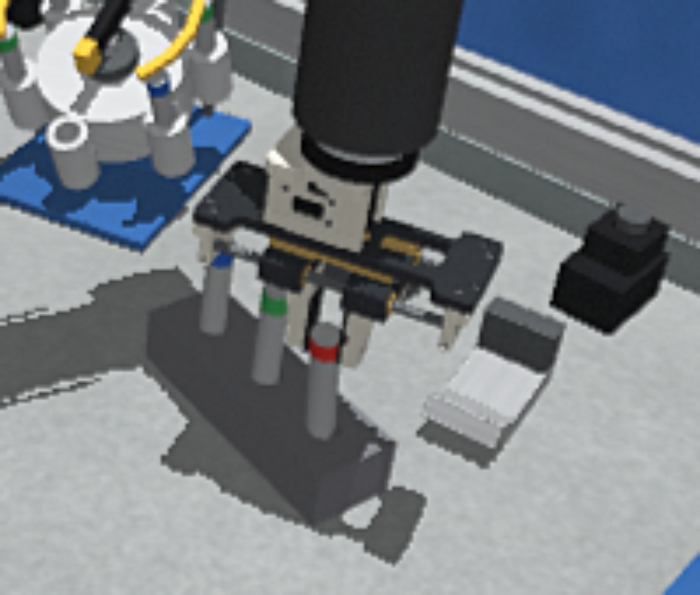

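The side crop shows the gripper over the red punch (red collar at (325,350)). Blue and green are undisturbed. The tilt can't be judged by eye, so I'll measure the shank by depth.

```bash
cat > tilt.py <<'E'
import sys
from station import *
from h import *
# red punch: colour collar and grey points of shank near the tool, per camera
s=get_state();e=s["eef_pos"];yaw=s["ee_rot"][2];print(e.round(4),s["force"].round(1),s["width"])
for n in sys.argv[2:]:
    im,d=grab_frame(n);np.savez(f"pics/{n}{sys.argv[1]}.npz",im=im,d=d,**calibration(n))
    f=load(n+sys.argv[1]);P=cloud(f);H=hsv(f);h=H[...,0]
    m=((h<8)|(h>172))&(H[...,1]>110)&(H[...,2]>50)&(d>0)&(np.linalg.norm(P-e,axis=-1)<.08)
    t=(P-e)@np.array([[np.cos(yaw),np.sin(yaw),0],[np.sin(yaw),-np.cos(yaw),0],[0,0,1]])
    print(n,"collar",m.sum(),(P[m].mean(0).round(4),t[m].mean(0).round(4)) if m.sum() else "")
    g=(d>0)&(H[...,1]<60)&(abs(t[...,1])<.014)&(abs(t[...,0])<.1)
    for z in np.arange(-.12,.0,.01):
        k=g&(t[...,2]>=z)&(t[...,2]<z+.01)&(P[...,2]>.055)
        if k.sum()>4: print(" dz",z.round(3),k.sum(),np.median(t[k],0).round(4),t[k][:,0].min().round(3),t[k][:,0].max().round(3))
E
python3 tilt.py 7 side scene
```

```text
[ 0.4885 -0.3661  0.1427] [ 2.1 -0.   0.1] 0.020929555495251405
side collar 37 (array([ 0.4788, -0.3701,  0.1492]), array([-0.0104,  0.001 ,  0.0065]))
 dz -0.09 17 [ 0.0095  0.0034 -0.083 ] 0.007 0.019
 dz -0.08 16 [ 0.0086  0.0049 -0.0756] 0.005 0.017
 dz -0.07 22 [ 0.0058  0.0037 -0.0652] 0.002 0.013
 dz -0.06 22 [ 0.0039  0.0038 -0.0544] 0.0 0.015
 dz -0.05 20 [ 0.0013  0.0044 -0.0445] -0.003 0.013
 dz -0.04 24 [ 0.0002  0.0039 -0.0345] -0.005 0.007
 dz -0.03 18 [-0.0027  0.0025 -0.0257] -0.007 0.004
 dz -0.02 26 [-0.0049  0.0036 -0.0162] -0.008 0.001
 dz -0.01 14 [-0.0086  0.0012 -0.0064] -0.013 -0.001
scene collar 42 (array([ 0.4936, -0.3643,  0.1545]), array([ 0.0055, -0.0002,  0.0118]))
 dz -0.09 16 [ 0.0255 -0.0013 -0.0825] 0.019 0.047
 dz -0.08 24 [ 0.024  -0.0011 -0.0751] 0.017 0.029
 dz -0.07 30 [ 0.0216 -0.0015 -0.063 ] 0.016 0.027
 dz -0.06 21 [ 0.0204  0.0004 -0.0539] 0.013 0.024
 dz -0.05 27 [ 0.0175 -0.0018 -0.0452] 0.009 0.023
 dz -0.04 28 [ 0.0152 -0.0001 -0.0362] 0.006 0.021
 dz -0.03 32 [ 0.0125 -0.0031 -0.0243] 0.005 0.018
 dz -0.02 24 [ 0.0103 -0.001  -0.0148] 0.005 0.015
 dz -0.01 31 [ 0.0083 -0.0005 -0.0053] 0.001 0.012
```

The punch is lifted and leaning about 13° as planned, so I'll finish the tilt, tighten the grip and draw it out.

>>> servo_tool:
  moves:
    - {"dx": -0.0065,"dy": -0.002,"dz": 0,"roll": 0,"jaw": 0.1}
    - {"dx": -0.0065,"dy": -0.002,"dz": -0.001,"roll": 0,"jaw": 0.1}
    - {"dx": -0.0065,"dy": -0.002,"dz": -0.001,"roll": 0,"jaw": 0.1}
    - {"dx": -0.0065,"dy": -0.002,"dz": -0.001,"roll": 0,"jaw": 0.1}
    - {"dx": 0,"dy": 0,"dz": 0,"roll": 0,"jaw": 0.1}
    - {"dx": 0,"dy": 0,"dz": 0,"roll": 0,"jaw": 0.1}
    - {"dx": 0,"dy": 0,"dz": 0,"roll": 0,"jaw": 0.1}
    - {"dx": 0,"dy": 0,"dz": 0,"roll": 0,"jaw": 0.1}
    - {"dx": 0,"dy": 0,"dz": 0,"roll": 0,"jaw": 0.1}
    - {"dx": 0,"dy": 0,"dz": 0,"roll": 0,"jaw": 0.1}
  newtons: 30

```text
t: 11.9
eef_pos: [0.4625, -0.374, 0.1396]
ee_rot: [3.142, -0.0, 0.298]
force: [0.5, -0.6, -1.0]
width: 0.0207
gripper_force: 30.0
```

```bash
python3 tilt.py 8 side scene
```

```text
[ 0.4625 -0.374   0.1396] [ 0.5 -0.6 -1. ] 0.020693220871502473
side collar 23 (array([ 0.4535, -0.3786,  0.1441]), array([-0.01  ,  0.0017,  0.0045]))
 dz -0.09 6 [ 0.0332  0.0013 -0.0827] 0.033 0.039
 dz -0.08 12 [ 0.0313  0.0068 -0.0747] 0.027 0.038
 dz -0.07 15 [ 0.0254  0.0059 -0.0632] 0.02 0.036
 dz -0.06 12 [ 0.0202  0.0054 -0.0542] 0.016 0.029
 dz -0.05 17 [ 0.0166  0.0067 -0.0457] 0.011 0.027
 dz -0.04 16 [ 0.012   0.0049 -0.0356] 0.006 0.022
 dz -0.03 16 [ 0.0049  0.0063 -0.0252] 0.002 0.019
 dz -0.02 14 [ 0.0009  0.0036 -0.0152] -0.002 0.009
 dz -0.01 6 [-0.0031  0.003  -0.009 ] -0.008 -0.001
scene collar 49 (array([ 0.4676, -0.3724,  0.1531]), array([ 0.0053, -0.    ,  0.0135]))
 dz -0.09 6 [ 0.0496 -0.0013 -0.0812] 0.046 0.084
 dz -0.08 23 [ 0.0482 -0.0001 -0.0737] 0.035 0.051
 dz -0.07 30 [ 0.0436 -0.0003 -0.0657] 0.035 0.051
 dz -0.06 38 [ 0.0379 -0.0023 -0.0549] 0.026 0.047
 dz -0.05 32 [ 0.0332 -0.0001 -0.0457] 0.021 0.038
 dz -0.04 31 [ 0.0283 -0.0007 -0.035 ] 0.02 0.035
 dz -0.03 37 [ 0.0236 -0.0015 -0.025 ] 0.017 0.029
 dz -0.02 37 [ 0.0183 -0.001  -0.0148] 0.01 0.025
 dz -0.01 34 [ 0.014  -0.0013 -0.0046] 0.005 0.021
```

>>> servo_tool:
  moves:
    - {"dx": 0,"dy": 0,"dz": 0,"roll": 0,"jaw": 0.1}
    - {"dx": 0,"dy": 0,"dz": 0,"roll": 0,"jaw": 0.1}
    - {"dx": 0,"dy": 0,"dz": 0.005,"roll": 0,"jaw": 0.1}
    - {"dx": 0,"dy": 0,"dz": 0.01,"roll": 0,"jaw": 0.1}
    - {"dx": 0,"dy": 0,"dz": 0.02,"roll": 0,"jaw": 0.1}
    - {"dx": 0,"dy": 0,"dz": 0.025,"roll": 0,"jaw": 0.1}
    - {"dx": 0,"dy": 0,"dz": 0.025,"roll": 0,"jaw": 0.1}
    - {"dx": 0,"dy": 0,"dz": 0.025,"roll": 0,"jaw": 0.1}
    - {"dx": 0,"dy": 0,"dz": 0.02,"roll": 0,"jaw": 0.1}
    - {"dx": 0,"dy": 0,"dz": 0.01,"roll": 0,"jaw": 0.1}
  newtons: 60

```text
t: 13.25
eef_pos: [0.4622, -0.3741, 0.2811]
ee_rot: [3.141, -0.001, 0.298]
force: [0.2, -0.6, -3.6]
width: 0.0204
gripper_force: 60.0
```

```bash
python3 tilt.py 9 side scene
```

```text
[ 0.4622 -0.3741  0.2811] [ 0.2 -0.6 -3.6] 0.020438208883205276
side collar 35 (array([ 0.4528, -0.3783,  0.2859]), array([-0.0102,  0.0013,  0.0048]))
 dz -0.11 5 [ 0.0437  0.0008 -0.1018] 0.04 0.046
 dz -0.1 11 [ 0.041   0.0033 -0.0954] 0.036 0.047
 dz -0.09 10 [ 0.0315  0.0055 -0.0827] 0.028 0.041
 dz -0.08 23 [ 0.0281  0.0056 -0.0746] 0.024 0.043
 dz -0.07 23 [ 0.0228  0.0041 -0.0648] 0.019 0.037
 dz -0.06 21 [ 0.0186  0.0039 -0.0544] 0.015 0.028
 dz -0.05 22 [ 0.0136  0.0041 -0.0444] 0.01 0.022
 dz -0.04 22 [ 0.0095  0.0045 -0.0349] 0.006 0.018
 dz -0.03 23 [ 0.0047  0.0045 -0.0244] 0.0 0.015
 dz -0.02 23 [ 0.0011  0.0045 -0.0154] -0.004 0.011
 dz -0.01 14 [-0.0048  0.0041 -0.0067] -0.008 -0.001
scene collar 64 (array([ 0.4679, -0.3727,  0.2953]), array([0.0059, 0.0003, 0.0142]))
 dz -0.1 14 [ 0.051   0.0005 -0.0942] 0.046 0.053
 dz -0.09 26 [ 0.0481 -0.0002 -0.0857] 0.042 0.052
 dz -0.08 34 [ 0.0456 -0.001  -0.0735] 0.031 0.049
 dz -0.07 39 [ 0.042   0.0002 -0.0647] 0.034 0.048
 dz -0.06 43 [ 0.037 -0.001 -0.056] 0.027 0.044
 dz -0.05 46 [ 0.0331 -0.0005 -0.0454] 0.024 0.041
 dz -0.04 48 [ 0.0283 -0.0011 -0.0348] 0.02 0.033
 dz -0.03 42 [ 0.0233 -0.001  -0.0247] 0.01 0.028
 dz -0.02 49 [ 0.0189 -0.0007 -0.015 ] 0.012 0.026
 dz -0.01 46 [ 0.0134 -0.0012 -0.0057] 0.006 0.019
```

>>> servo_tool:
  moves:
    - {"dx": 0.003,"dy": 0.015,"dz": 0,"roll": 0,"jaw": 0.1}
    - {"dx": 0.008,"dy": 0.035,"dz": 0,"roll": 0,"jaw": 0.1}
    - {"dx": 0.01,"dy": 0.05,"dz": 0,"roll": 0,"jaw": 0.1}
    - {"dx": 0.01,"dy": 0.055,"dz": 0,"roll": 0,"jaw": 0.1}
    - {"dx": 0.01,"dy": 0.055,"dz": 0,"roll": 0,"jaw": 0.1}
    - {"dx": 0.01,"dy": 0.055,"dz": -0.008,"roll": 0,"jaw": 0.1}
    - {"dx": 0.01,"dy": 0.05,"dz": -0.01,"roll": 0,"jaw": 0.1}
    - {"dx": 0.008,"dy": 0.035,"dz": -0.01,"roll": 0,"jaw": 0.1}
    - {"dx": 0.006,"dy": 0.018,"dz": -0.007,"roll": 0,"jaw": 0.1}
    - {"dx": 0,"dy": 0.0065,"dz": -0.003,"roll": 0,"jaw": 0.1}
  newtons: 60

```text
t: 14.6
eef_pos: [0.5371, 0.0014, 0.2404]
ee_rot: [-3.142, 0.002, 0.299]
force: [-0.1, -0.2, -2.6]
width: 0.0207
gripper_force: 60.0
```

```bash
python3 tilt.py 10 side scene | grep -v "dz -0.0[2468]"; python3 - <<'E'
from station import *
from h import *
P0[:]=[.687,.0465,.297]
s=load("side10")["im"]
c=calibration("wrist");im,d=grab_frame("wrist");np.savez("pics/wrist10.npz",im=im,d=d,**c)
cv2.imwrite("pics/10.png",cv2.resize(np.vstack([im,cv2.resize(s[100:250,230:470],(640,400))]),(480,600))[...,::-1])
R,o=frame(P0)
# pocket mouth: points close to drum-face plane near the predicted mouth, seen by side & wrist
for n in ["side10","wrist10"]:
    f=load(n);q=(cloud(f)-o)@R;H=hsv(f)
    m=(f["d"]>0)&(abs(q[...,2])<.004)&(np.hypot(q[...,0]+.095,q[...,1])<.03)&(H[...,1]<60)
    if m.sum()>10: c,r=cv2.minEnclosingCircle(q[m][:,:2].astype(np.float32));print(n,m.sum(),c,r,q[m][:,2].mean())
E
```

```text
[0.5371 0.0014 0.2404] [-0.1 -0.2 -2.6] 0.020666901750527926
side collar 19 (array([ 0.5279, -0.0048,  0.2458]), array([-0.0105,  0.0032,  0.0054]))
 dz -0.1 9 [ 0.0422  0.0065 -0.0943] 0.033 0.048
 dz -0.09 6 [ 0.0321  0.0044 -0.0844] 0.029 0.034
 dz -0.07 15 [ 0.0259  0.008  -0.065 ] 0.02 0.04
 dz -0.05 16 [ 0.0148  0.0084 -0.0464] 0.01 0.031
 dz -0.03 18 [ 0.005   0.0078 -0.0258] -0.001 0.018
 dz -0.01 9 [-0.0053  0.0041 -0.0066] -0.009 0.004
scene collar 38 (array([0.5433, 0.0024, 0.2543]), array([0.0062, 0.0009, 0.0139]))
 dz -0.1 15 [ 0.05    0.0031 -0.0921] 0.042 0.054
 dz -0.09 17 [ 0.0466  0.0017 -0.0858] 0.04 0.051
 dz -0.07 33 [ 0.0411  0.0019 -0.0653] 0.026 0.046
 dz -0.05 38 [ 0.031   0.0031 -0.0449] 0.02 0.036
 dz -0.03 36 [ 0.022   0.0023 -0.025 ] 0.011 0.028
 dz -0.01 37 [ 0.0123  0.0015 -0.0054] 0.005 0.019
side10 81 (-0.09140940755605698, -0.00040224232361651957) 0.026676546782255173 -0.0013818184240135302
wrist10 1136 (-0.0897437110543251, 5.723801950807683e-05) 0.02617388591170311 -0.0001510178246200745
```

View pics/10.png

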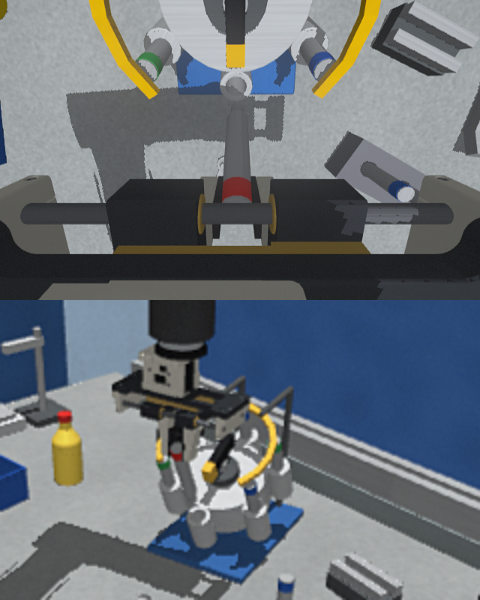

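The wrist half shows the leaning punch (red collar at (237,188), nose near (237,112)) aimed straight at the pocket mouth (236,83). The side half shows it in the rail gap. The computed offset at the mouth is about 1.3 mm, so I'll lower along the pocket axis.

>>> servo_tool:
  moves:
    - {"dx": 0.004,"dy": 0.0012,"dz": -0.009,"roll": 0,"jaw": 0.1}
    - {"dx": 0.004,"dy": 0.0012,"dz": -0.009,"roll": 0,"jaw": 0.1}
    - {"dx": 0.004,"dy": 0.0012,"dz": -0.009,"roll": 0,"jaw": 0.1}
    - {"dx": 0.004,"dy": 0.0012,"dz": -0.009,"roll": 0,"jaw": 0.1}
    - {"dx": 0.002,"dy": 0.0006,"dz": -0.0045,"roll": 0,"jaw": 0.1}
    - {"dx": 0.002,"dy": 0.0006,"dz": -0.0045,"roll": 0,"jaw": 0.1}
    - {"dx": 0.002,"dy": 0.0006,"dz": -0.0045,"roll": 0,"jaw": 0.1}
    - {"dx": 0.002,"dy": 0.0006,"dz": -0.0045,"roll": 0,"jaw": 0.1}
    - {"dx": 0,"dy": 0,"dz": 0,"roll": 0,"jaw": 0.1}
    - {"dx": 0,"dy": 0,"dz": 0,"roll": 0,"jaw": 0.1}
  newtons: 60

```text
t: 16.0
eef_pos: [0.5615, 0.0077, 0.1877]
ee_rot: [3.141, -0.0, 0.298]
force: [0.4, -0.2, -3.5]
width: 0.0202
gripper_force: 60.0
```

```bash
python3 - <<'E'
from station import *
from h import *
s=get_state();print(s["force"].round(2),s["moment"].round(2))
c=calibration("wrist");im,d=grab_frame("wrist");np.savez("pics/wrist11.npz",im=im,d=d,**c)
b,_=grab_frame("side")
cv2.imwrite("pics/11.png",cv2.resize(np.vstack([cv2.resize(im[20:320,120:520],(640,480)),cv2.resize(b[130:230,270:390],(640,533))]),(379,600))[...,::-1])
E
```

```text
[ 0.44 -0.18 -3.54] [-0.03 -0.04  0.02]
```

View pics/11.png

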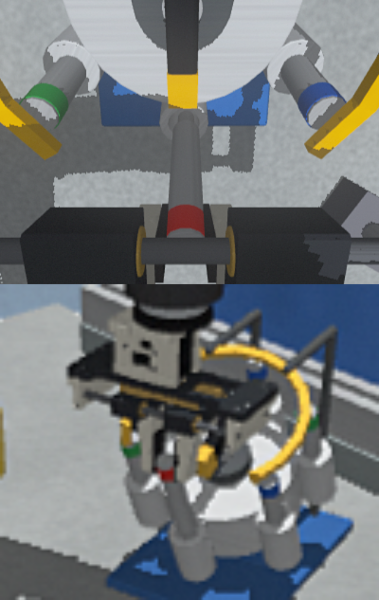

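The nose is about 11 mm inside the pocket. The wrist half shows it entering the ring at (184,125), with only the punch's weight on the wrist. Continuing, with a slightly lighter grip so it can align itself.

>>> servo_tool:
  moves:
    - {"dx": 0.002,"dy": 0.0006,"dz": -0.0045,"roll": 0,"jaw": 0.1}
    - {"dx": 0.002,"dy": 0.0006,"dz": -0.0045,"roll": 0,"jaw": 0.1}
    - {"dx": 0.002,"dy": 0.0006,"dz": -0.0045,"roll": 0,"jaw": 0.1}
    - {"dx": 0.002,"dy": 0.0006,"dz": -0.0045,"roll": 0,"jaw": 0.1}
    - {"dx": 0.002,"dy": 0.0006,"dz": -0.0045,"roll": 0,"jaw": 0.1}
    - {"dx": 0.002,"dy": 0.0006,"dz": -0.0045,"roll": 0,"jaw": 0.1}
    - {"dx": 0,"dy": 0,"dz": 0,"roll": 0,"jaw": 0.1}
    - {"dx": 0,"dy": 0,"dz": 0,"roll": 0,"jaw": 0.1}
    - {"dx": 0,"dy": 0,"dz": 0,"roll": 0,"jaw": 0.1}
    - {"dx": 0,"dy": 0,"dz": 0,"roll": 0,"jaw": 0.1}
  newtons: 40

```text
t: 17.35
eef_pos: [0.5735, 0.0113, 0.1607]
ee_rot: [-3.142, -0.0, 0.298]
force: [0.6, 1.1, -2.0]
width: 0.0209
gripper_force: 40.0
```

>>> servo_tool:
  moves:
    - {"dx": 0.002,"dy": 0.0006,"dz": -0.0045,"roll": 0,"jaw": 0.1}
    - {"dx": 0.002,"dy": 0.0006,"dz": -0.0045,"roll": 0,"jaw": 0.1}
    - {"dx": 0.002,"dy": 0.0006,"dz": -0.0045,"roll": 0,"jaw": 0.1}
    - {"dx": 0.0012,"dy": 0.0004,"dz": -0.0027,"roll": 0,"jaw": 0.1}
    - {"dx": 0,"dy": 0,"dz": 0,"roll": 0,"jaw": 0.1}
    - {"dx": 0,"dy": 0,"dz": 0,"roll": 0,"jaw": 0.1}
    - {"dx": 0,"dy": 0,"dz": 0,"roll": 0,"jaw": 0.1}
    - {"dx": 0,"dy": 0,"dz": 0,"roll": 0,"jaw": 0.1}
    - {"dx": 0,"dy": 0,"dz": 0,"roll": 0,"jaw": 0.1}
    - {"dx": 0,"dy": 0,"dz": 0,"roll": 0,"jaw": 0.1}
  newtons: 40

```text
t: 18.6
eef_pos: [0.5806, 0.0135, 0.1444]
ee_rot: [3.142, -0.0, 0.298]
force: [-1.0, 0.5, -2.8]
width: 0.0204
gripper_force: 40.0
```

>>> servo_tool:
  moves:
    - {"dx": 0.0004,"dy": 0.0001,"dz": -0.0009,"roll": 0,"jaw": 0.1}
    - {"dx": 0.0004,"dy": 0.0001,"dz": -0.0009,"roll": 0,"jaw": 0.1}
    - {"dx": 0.0004,"dy": 0.0001,"dz": -0.0009,"roll": 0,"jaw": 0.1}
    - {"dx": 0.0004,"dy": 0.0001,"dz": -0.0009,"roll": 0,"jaw": 0.1}
    - {"dx": 0.0004,"dy": 0.0001,"dz": -0.0009,"roll": 0,"jaw": 0.1}
    - {"dx": 0,"dy": 0,"dz": 0,"roll": 0,"jaw": 0.1}
    - {"dx": 0,"dy": 0,"dz": 0,"roll": 0,"jaw": 0.1}
    - {"dx": 0,"dy": 0,"dz": 0,"roll": 0,"jaw": 0.1}
    - {"dx": 0,"dy": 0,"dz": 0,"roll": 0,"jaw": 0.1}
    - {"dx": 0,"dy": 0,"dz": 0,"roll": 0,"jaw": 0.1}
  newtons: 30

```text
t: 19.85
eef_pos: [0.5826, 0.0139, 0.1402]
ee_rot: [3.141, -0.0, 0.298]
force: [-4.3, 0.0, 5.2]
width: 0.0209
gripper_force: 30.0
```

```bash
cat > depth.py <<'E'
# height of the collar above drum face (turret frame): seated = 47..63 mm
import sys
from station import *
from h import *
P0[:]=[.687,.0465,.297];R,o=frame(P0)
for n in ["side","scene","wrist"]:
    c=calibration(n);im,d=grab_frame(n);np.savez(f"pics/{n}{sys.argv[1]}.npz",im=im,d=d,**c)
    f=load(n+sys.argv[1]);q=(cloud(f)-o)@R;H=hsv(f);h=H[...,0]
    m=((h<8)|(h>172))&(H[...,1]>110)&(H[...,2]>40)&(d>0)&(np.hypot(q[...,0]+.095,q[...,1])<.03)&(q[...,2]>.02)&(q[...,2]<.1)
    if m.sum(): print(n,m.sum(),q[m].mean(0).round(4),np.percentile(q[m][:,2],[3,97]).round(4))
print(get_state()["force"].round(2))
E
python3 depth.py 12
```

```text
side 16 [-0.1064 -0.0035  0.0555] [0.0479 0.0644]
scene 31 [-0.0884 -0.0002  0.055 ] [0.0491 0.0613]
wrist 972 [-0.0871 -0.0011  0.0554] [0.0475 0.0628]
[-3.33  0.63  6.3 ]
```

The collar spans 47.5–63 mm above the drum face, exactly the seated height, and the wrist load has reversed. The punch is on the bottom, so I'll release it and back out along the pocket axis.

>>> servo_tool:
  moves:
    - {"dx": 0,"dy": 0,"dz": 0,"roll": 0,"jaw": 0.3}
    - {"dx": 0,"dy": 0,"dz": 0,"roll": 0,"jaw": 0.45}
    - {"dx": 0,"dy": 0,"dz": 0,"roll": 0,"jaw": 0.45}
    - {"dx": -0.002,"dy": -0.0006,"dz": 0.0045,"roll": 0,"jaw": 0.45}
    - {"dx": -0.004,"dy": -0.0012,"dz": 0.009,"roll": 0,"jaw": 0.45}
    - {"dx": -0.008,"dy": -0.0024,"dz": 0.018,"roll": 0,"jaw": 0.45}
    - {"dx": -0.01,"dy": -0.003,"dz": 0.025,"roll": 0,"jaw": 0.45}
    - {"dx": -0.01,"dy": -0.003,"dz": 0.03,"roll": 0,"jaw": 0.45}
    - {"dx": -0.01,"dy": -0.003,"dz": 0.03,"roll": 0,"jaw": 0.45}
    - {"dx": -0.005,"dy": 0,"dz": 0.01,"roll": 0,"jaw": 0.45}

```text
t: 21.25
eef_pos: [0.5338, 0.0007, 0.2698]
ee_rot: [3.141, -0.005, 0.298]
force: [0.6, -0.7, -0.6]
width: 0.0395
gripper_force: 0.0
```

```bash
python3 depth.py 13; python3 w.py 14; cp pics/wrist14.png pics/final.png
```

```text
side 19 [-0.1056 -0.0054  0.0551] [0.0459 0.0624]
scene 36 [-0.0896 -0.0025  0.0568] [0.0491 0.0639]
wrist 225 [-0.0885  0.0005  0.0555] [0.0479 0.0631]
[-0.48  0.03 -0.22]
bar 1348 ((-0.016796834766864777, 0.002143534366041422), (0.05719276890158653, 0.016082128509879112), 1.0359097719192505)
yel 5255 [-0.03086887 -0.01002337  0.23311419]
ring 5132 [0.68578907 0.0473846  0.30203338]
```

View pics/final.png

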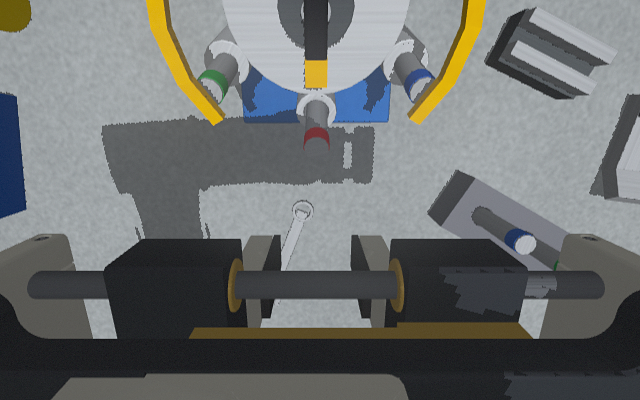

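The final wrist view shows the red punch standing in the pocket at (317,120), centred in the rail gap. The bar is aligned with the gap (16.9° against 17.3° for the rail) and the gripper is clear.

```bash
python3 -c "
from station import *
print(job_done())"
```

```text
the job is handed in; nothing more can be done
None
```

The turret is clicked home at 0, and the red punch is seated on the bottom of the pocket and released; the job was handed in at about 21 s.

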